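# Fit the hanging peg in the shelf and lock it with the knob underneath

## Task

Take the steel hanging peg out of the wooden drying block and stand it in the slotted socket in the teak shelf, with its collar fully down on the board. Then swing the crank of the knob under the shelf anticlockwise, seen from above, until it clamps the peg's stem snugly and stays so, without forcing it. Leave the other kitchen things where they are.

Things in the scene. Friction and masses are not known exactly. Their poses are not given: they have to be found in the camera images.
- shelf: Teak drumstick shelf, a fixed board 180 (x) by 560 (y) by 25 mm on four 175 mm turned legs; its top is 200 mm above the ledge. Origin: on the ledge under the middle of the board; x points away from the front edge, which lies 90 mm in front (-x) of the origin; y along the board, z up. It may be turned up to 7 degrees.
- socket (a point): Centre of the mouth of the socket, an oblong hole 24 mm along the shelf's x by 14.5 mm along its y with a 2 mm chamfer, in the top of the shelf board, 45 mm behind its front edge. It goes straight down through the 25 mm board. Put the peg in at its centre; clamping then drags the peg a few mm towards the front edge, against a hidden cheek.
- peg: Round steel hanging peg, 97 mm high, 200 g. From the bottom: stem 12 mm thick, 53 mm long, tapered tip; collar 34 mm wide, 4 mm thick; neck 16 mm thick, 34 mm long (grip here); cap 22 mm wide, 6 mm thick. Origin: centre of the stem's lower end; z up. Starts upright in the drying block, collar on its top. In the shelf the collar rests on the board and the stem stands out 28 mm below.
- peg_collar (a point): Centre of the underside of the peg's collar, 53 mm above the stem's lower end.
- peg_neck (a point): Middle of the peg's neck, on its axis, 21 mm above the underside of the collar.
- block: Wooden drying block, fixed, 90 by 90 by 65 mm high, with a round hole of 18 mm, 60 mm deep, in the middle of its top. Origin: centre of its underside.
- knob: Undermount clamp knob: black fluted hub 40 mm wide, 30 mm high, on a vertical axis under the shelf, with a flat steel crank that runs out past the front edge to an upright grip. Origin on the axis, 5 mm below the board; z up; the grip lies at yaw + 140 degrees. Anticlockwise (0.7 to 1.35 rad from the start), a nose on the hub presses the stem against a steel cheek; no peg: it runs on to a stop.
- knob_axis (a point): Point on the knob's axis at the board's underside. The knob turns stiffly, about 3.5 N along the arc at the grip, and stays where it is left. Its place and that of the cheek under the board were set by hand and differ by a few mm, so the angle at which it bites is found by feel only.
- knob_grip (a point): Top centre of the knob's upright round black grip, 16 mm thick, 65 mm high, 105 mm from the axis, 5 mm above the board's top, free in front of the shelf; it moves on a level circle. Push or pinch it from above. After the nose touches the stem each newton along the arc adds 3 N on it: 7 to 10 N at the grip is snug, above 12 N may clamp with over 30 N, too hard.
- jar: Bystander: lidded glass jar on the shelf, 64 mm wide, 75 mm high. Origin: centre of its underside.
- vati: Bystander: steel vati (small bowl) on the shelf behind the socket, 84 mm wide, 35 mm high. Origin: centre of its underside.
- tiffin: Bystander: plastic tiffin box on the shelf, 79 by 109 by 54 mm high. Origin: centre of its underside.
- pot: Bystander: small ceramic pot on the shelf, 76 mm wide, 70 mm high. Origin: centre of its underside.
- tumbler: Bystander: steel tumbler on the ledge, 68 mm wide, 85 mm high. Origin: centre of its underside.
- scraper: Bystander: scraper with a yellow silicone blade, lying on the ledge to the robot's right, 240 mm long along x.
- bottle: Bystander: clear plastic bottle on the ledge, 60 mm wide, 160 mm high. Origin: centre of its underside.

How it is judged:
On the way, in this order (a step that is already met when the one before it is completed fails the run):
1. the peg stands in the socket, collar down on the board (z of peg_collar in the frame of socket between -0.003 and 0.003 m and horizontal distance between peg_collar and socket below 0.008 m and angle between peg's own z axis and vertical below 0.09 rad), for 0.2 s.
2. the knob's nose clamps the seated peg's stem (all of step 1 and contact force between knob and peg above 6 N), for 0.2 s.
At the end, for the whole second after the job is handed in: The peg stands upright (within 5 degrees) in the shelf's socket, collar within 3 mm of the board and 8 mm of the socket's centre, the knob still holds its stem with more than 6 N by itself, and both are at rest (all of step 2 and angular speed of knob below 0.05 rad/s and linear speed of peg below 0.02 m/s); the robot touches nothing.
It fails at once if the knob clamps the peg with more than 30 N (contact force between knob and peg above 30 N).
It fails at once if a bystander is shifted by more than 25 mm (distance of any of jar, vati, tiffin, pot, tumbler, scraper, bottle from where it was at the start of the episode above 0.025 m).
It also fails if it takes over 64 s, if anything falls off the work surface, if the arm or the gripper's body presses on something with over 40 N, if the wrist force passes 120 N, or if a joint passes its speed limit or range.

## Robot

A 6-joint arm with a two-finger parallel gripper is mounted at the origin on the work surface. World frame = base frame: x ahead of the robot, y to its left, z up, the work surface at z = 0. Lengths are in m, angles in rad, forces in N, time in s.
With the tool pointing down it reaches from about 0.425 to 0.95 m from the base axis. Payload 3.5 kg.
Tool frame: the origin (TCP) lies at the very end of the fingers, on their centre line; the grasp point (between the pads) lies 19 mm behind it; z points along the fingers, y is the line along which they close (so a half turn about z gives the same grasp; the last joint's range is limited). The gripper opens to 85 mm and grips with 20 to 120 N. Pads are 22 mm wide; open, the fingers measure 114 mm over their backs; the gripper's body (76 mm by 85 mm) begins 54 mm behind the grasp point. The pads swing forward as they close: fully open they stand 13 mm farther back than shut.
Start: joints at [1.183, 0.286, 1.577, -0, 1.279, -0.15], TCP at [0.159, 0.656, 0.231] pointing down, gripper open.
Joint ranges: [-2.77, 2.77], [-0.9, 2.22], [0.21, 2.48], [-1.53, 4.67], [0.24, 2.81], [-2.84, 2.84]. Speed limits (rad/s): [2.79, 2.79, 3.14, 3.14, 3.14, 3.14].

## Interface

Orientations are given as a 3x3 rotation matrix whose columns are the frame's x, y, z axes.
In Python, from workcell import robot gives the robot as it stands.
- The arm moves only by the tool play_rows, never from a script. Its argument "motion" is a list of rows, each an object of numbers: "x", "y", "z": the shift along the tool's x, y, z in m; "roll": the turn about the tool's z in units of 5 degrees (1.0 is 5 degrees); "jaw": the closure, from 0 (fully open) to 1 (shut). In form: [{"x": .., "y": .., "z": .., "roll": .., "jaw": ..}, ...]. A call has 1 to 8 rows; each row is the pose to reach, as a shift and turn from the pose commanded when the call began, along the tool's axes at that moment; what a row does not reach only later rows make up. A row lasts 1/12 s, in which the tool goes at most 41.7 mm and 7.16 degrees, less where a joint would pass 70% of its speed; a pose out of reach is approached as far as the arm can. A call with a gripper value outside its range is refused whole. The fingers move at their own pace and stop on an object; "grip_force" is the grip in N (left out, the last holds). Time passes only in rows, so rows that repeat a pose let the fingers close. It gives the time, the measured TCP pose, the force, the opening and the grip force at its end, in the units of the state.
- robot.state(): the state, without advancing time (a new reading comes with each control period).
- robot.capture(name): name is "side" or "top"; returns a dict with "img" (480x640x3 uint8, red, green, blue), "fx", "fy", "cx", "cy" (pixels), "rvec" (rotation vector, rad) and "tvec" (3), from world to camera coordinates, as OpenCV has them. Camera axes: x right, y down, z forward; pixel columns grow to the right and rows downward; lengths in m; the calibration is good to about 2 mm. A picture is of the moment at which its call begins. There is no depth.
- robot.close_job(): hands the job in; it is judged then, once.
The state is a dict: "time": time; "qpos": joint angles; "joint_vel": joint speeds; "effort": joint torques, N m; "tcp_pos": TCP position; "tcp_rot": TCP orientation; "ft_force": force on the tool from outside, world axes, zero at the start; "wrist_torque": the same for the moment, N m; "grip_width": finger opening in m; "grip_force": force on a finger pad.
Only numpy, scipy, OpenCV 4.12 (cv2) and the standard library are available. Lean on these libraries where they do the work, as an engineer would, in place of code of your own. Each camera call takes 0.05 s, during which the arm holds its last target. There are 200 camera calls.

## Working session

There is one attempt and no reset: what is moved stays moved. The work goes in short steps, Python scripts to look and compute and a tool call to move; the robot and the scene stay as the last step left them, time stands still between calls to the robot, and variables do not carry over. Pictures are saved under pics/ and viewed, at most 10 in all, crops included, and the job is handed in when it is done.

Besides the shell and the picture viewer there is one more tool, called after "Request:" as name(argument=value, ...), one argument or row to a line, values as JSON. play_rows: Moves the arm, as the interface text tells. Its arguments: {"type":"object","properties":{"motion":{"type":"array"},"grip_force":{"type":"number"}},"required":["motion"]}

```bash
mkdir -p pics; cat > h.py <<'E'
import numpy as np, cv2
from workcell import robot
def cap(n,f):
    c=robot.capture(n); cv2.imwrite(f,cv2.cvtColor(c['img'],cv2.COLOR_RGB2BGR))
    np.savez(n+'.npz',**{k:c[k] for k in c}); return c
def cam(n):
    c=np.load(n+'.npz'); K=np.array([[c['fx'],0,c['cx']],[0,c['fy'],c['cy']],[0,0,1.]])
    R=cv2.Rodrigues(np.array(c['rvec'],float))[0]; return c,K,R,np.array(c['tvec'],float).ravel()
def ray(n,u,v,z):
    c,K,R,t=cam(n); d=R.T@np.linalg.inv(K)@[u,v,1]; o=-R.T@t
    return o+d*(z-o[2])/d[2]
def proj(n,p):
    c,K,R,t=cam(n); q=K@(R@np.asarray(p)+t); return q[:2]/q[2]
E
python3 - <<'E'
from h import *
for n in('top','side'):
    cap(n,f'pics/{n}0.png'); c,K,R,t=cam(n); print(n,K[0,0],-R.T@t, R[2])
s=robot.state(); print(s)
E
```

```text
top 460.8948760593065 [ 0.46189413 -0.00827917  1.19655808] [ 0.08425344  0.01732762 -0.99629369]
side 616.5704543533329 [-0.27343446 -0.80173515  0.81285875] [ 0.62760028  0.60954451 -0.48432777]
{'time': 0.1, 'qpos': array([ 1.18297515e+00,  2.87145511e-01,  1.57805640e+00, -3.17362774e-05,
        1.27857811e+00, -1.49982103e-01]), 'joint_vel': array([-1.58727888e-04, -1.68509919e-03, -4.04278969e-03,  3.78237091e-04,
        1.84409437e-03, -8.58395456e-05]), 'effort': array([ 7.75974549e-04, -4.07297266e+01, -2.93699205e+01, -1.35792493e-04,
        3.46834793e-03, -1.77923383e-06]), 'tcp_pos': array([0.15876933, 0.65544406, 0.23002589]), 'tcp_rot': array([[-9.71851408e-01,  2.35593298e-01, -7.99067132e-04],
       [ 2.35594467e-01,  9.71849320e-01, -2.03641431e-03],
       [ 2.96807285e-04, -2.16734791e-03, -9.99997607e-01]]), 'ft_force': array([-0.96126447,  0.21620899,  0.54690239]), 'wrist_torque': array([-0.02577764,  0.01141634, -0.03561938]), 'grip_force': 0.0, 'grip_width': 0.0854635685269958}
```

View pics/top0.png

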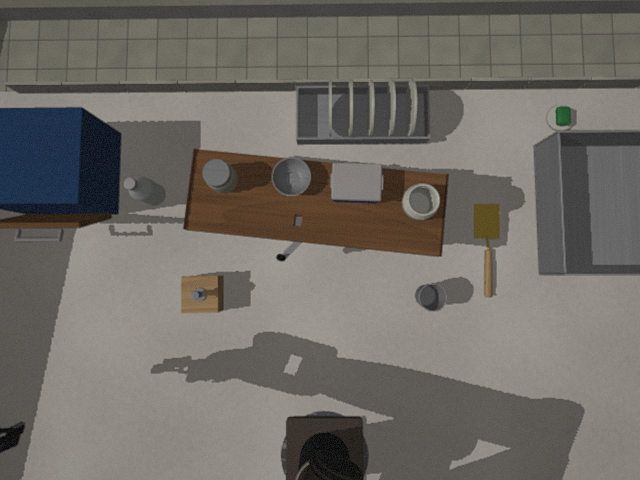

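View pics/side0.png

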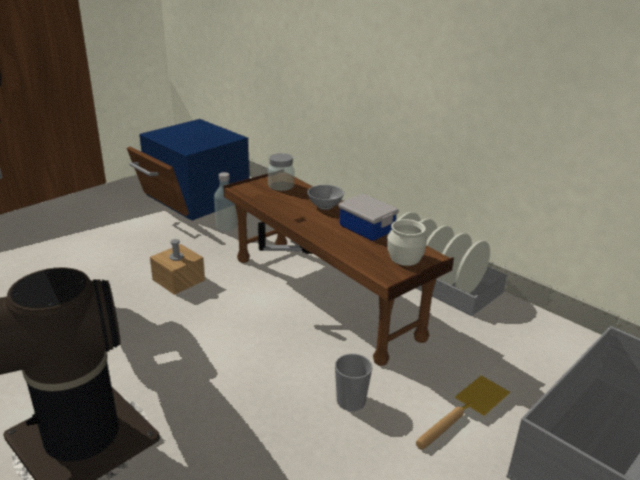

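Top view: peg about (199,294), socket (298,221), grip (281,257), with the vati at (291,177) behind the socket. Next, enlarged crops.

```bash
python3 - <<'E'
import cv2,numpy as np
a=cv2.imread('pics/top0.png');b=cv2.imread('pics/side0.png')
c1=cv2.resize(a[205:315,175:315],None,fx=5,fy=5,interpolation=cv2.INTER_CUBIC)
cv2.imwrite('pics/c1.png',cv2.convertScaleAbs(c1,alpha=1.5))
c2=cv2.resize(b[180:300,145:315],None,fx=4.5,fy=4.5,interpolation=cv2.INTER_CUBIC)
cv2.imwrite('pics/c2.png',cv2.convertScaleAbs(c2,alpha=1.5))
E
```

```text
(no output)
```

View pics/c1.png

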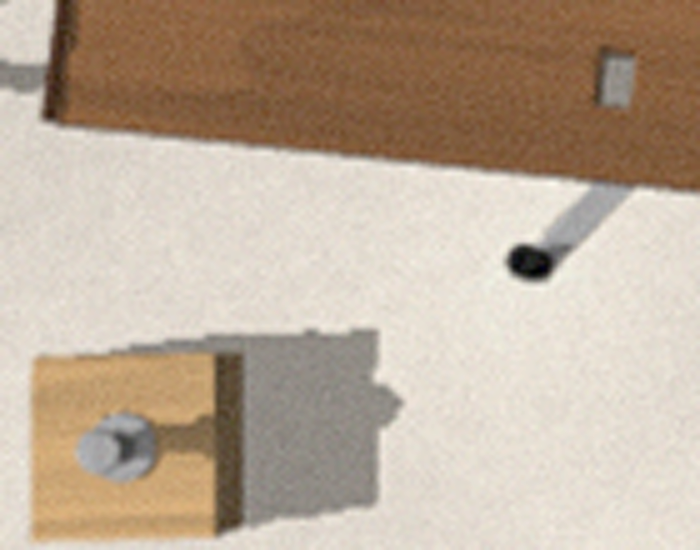

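View pics/c2.png

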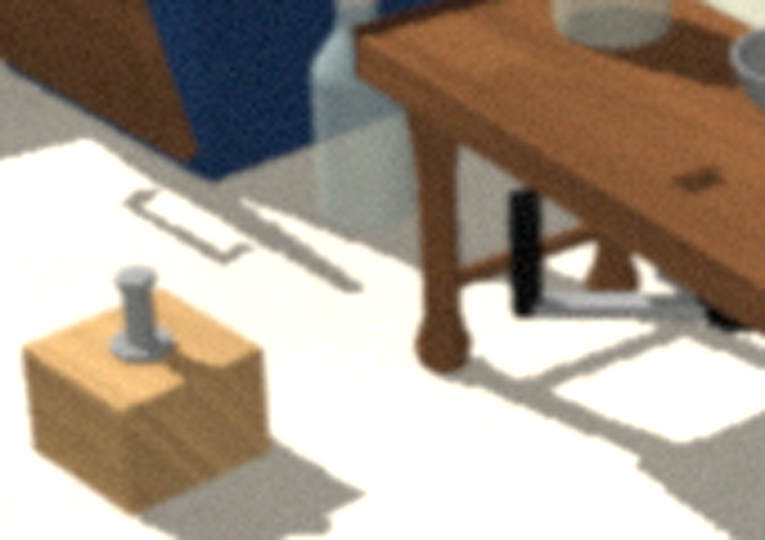

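Top crop: socket (617,78), grip top (527,261), cap (99,452). Side crop: grip top (525,196), cap top (137,274), socket (697,180).

```bash
python3 - <<'E'
from h import *
T=lambda x,y:((x+.5)/5-.5+175,(y+.5)/5-.5+205)
S=lambda x,y:((x+.5)/4.5-.5+145,(y+.5)/4.5-.5+180)
for nm,t,s,z in(('socket',(617,78),(697,180),.2),('grip',(527,261),(525,196),.205),('cap',(99,452),(137,274),.109),('collar top',(124,448),(142,344),.069)):
    print(nm,ray('top',*T(*t),z).round(4),ray('side',*S(*s),z).round(4))
a=ray('top',184,229,.2);b=ray('top',441,255,.2);print('front',a,b,np.linalg.norm(a-b))
d=(b-a)/np.linalg.norm(b-a);n=np.array([-d[1],d[0],0]);n*=np.sign(n[0]);print(n, (ray('top',*T(617,78),.2)-a)@n, np.arctan2(n[1],n[0]), a+d*.28+.09*n)
for x in((30,357),(217,352),(214,538),(33,538)):print(ray('top',*T(*x),.065))
E
```

```text
socket [0.5702 0.053  0.2   ] [0.5677 0.0554 0.2   ]
grip [0.4906 0.0913 0.205 ] [0.4894 0.0921 0.205 ]
cap [0.404  0.3021 0.109 ] [0.405  0.3038 0.109 ]
collar top [0.4038 0.3013 0.069 ] [0.4023 0.3014 0.069 ]
front [0.55176548 0.30193913 0.2       ] [ 0.49390006 -0.25503944  0.2       ] 0.5599763679421372
[ 0.99464656 -0.10333547  0.        ] 0.04408586360419159 -0.10352026530239972 [0.61234974 0.0141379  0.2       ]
[0.44802284 0.34968046 0.065     ]
[0.45034474 0.2574677  0.065     ]
[0.36007553 0.25741475 0.065     ]
[0.36007147 0.34611945 0.065     ]
```

```bash
cat >> h.py <<'E'
def to(*p):
    s=robot.state(); R=s['tcp_rot']; print('t',s['time'],'tcp',s['tcp_pos'].round(4),'f',s['ft_force'].round(2),'w',round(s['grip_width'],4))
    for q in p: print(q,'->',(R.T@(np.array(q)-s['tcp_pos'])).round(4))
E
python3 -c "
from h import *
to((.404,.302,.2),(.404,.302,.072))"
```

```text
t 0.1 tcp [0.1588 0.6554 0.23  ] f [-0.96  0.22  0.55] w 0.0855
(0.404, 0.302, 0.2) -> [-0.3216 -0.2857  0.0305]
(0.404, 0.302, 0.072) -> [-0.3216 -0.2854  0.1585]
```

Request:
play_rows(
  motion=[
    {"x": -0.3216, "y": -0.2857, "z": 0.03, "roll": -1.54, "jaw": 0},
    {"x": -0.3216, "y": -0.2857, "z": 0.03, "roll": -1.54, "jaw": 0},
    {"x": -0.3216, "y": -0.2857, "z": 0.03, "roll": -1.54, "jaw": 0},
    {"x": -0.3216, "y": -0.2857, "z": 0.03, "roll": -1.54, "jaw": 0},
    {"x": -0.3216, "y": -0.2857, "z": 0.03, "roll": -1.54, "jaw": 0},
    {"x": -0.3216, "y": -0.2857, "z": 0.03, "roll": -1.54, "jaw": 0},
    {"x": -0.3216, "y": -0.2857, "z": 0.03, "roll": -1.54, "jaw": 0},
    {"x": -0.3216, "y": -0.2857, "z": 0.03, "roll": -1.54, "jaw": 0},
  ],
)

```text
time: 0.77
tcp_pos: [0.3489, 0.3809, 0.2076]
tcp_rot: [[-0.995, 0.103, -0.0], [0.103, 0.995, -0.0], [0.0, -0.0, -1.0]]
ft_force: [0.3, 0.5, -0.7]
grip_width: 0.0854
grip_force: 0.0
```

```bash
python3 -c "
from h import *
to((.404,.302,.2),(.404,.302,.072));print(robot.state()['tcp_rot'].round(4))"
```

```text
t 0.7667 tcp [0.3489 0.3809 0.2076] f [ 0.33  0.51 -0.66] w 0.0854
(0.404, 0.302, 0.2) -> [-0.0629 -0.0728  0.0076]
(0.404, 0.302, 0.072) -> [-0.063  -0.0728  0.1356]
[[-9.947e-01  1.028e-01 -4.000e-04]
 [ 1.028e-01  9.947e-01 -3.000e-04]
 [ 4.000e-04 -4.000e-04 -1.000e+00]]
```

Request:
play_rows(
  motion=[
    {"x": -0.058, "y": -0.068, "z": 0.007, "jaw": 0},
    {"x": -0.058, "y": -0.068, "z": 0.007, "jaw": 0},
    {"x": -0.058, "y": -0.068, "z": 0.007, "jaw": 0},
    {"x": -0.058, "y": -0.068, "z": 0.007, "jaw": 0},
    {"x": -0.058, "y": -0.068, "z": 0.007, "jaw": 0},
  ],
)

```text
schema error: expected keys x, y, z, roll, jaw
```

```bash
python3 -c "
from h import *
to((.404,.302,.072))"
```

```text
t 0.7667 tcp [0.3489 0.3809 0.2076] f [ 0.33  0.51 -0.66] w 0.0854
(0.404, 0.302, 0.072) -> [-0.063  -0.0728  0.1356]
```

Request:
play_rows(
  motion=[
    {"x": -0.058, "y": -0.068, "z": 0.007, "roll": 0, "jaw": 0},
    {"x": -0.058, "y": -0.068, "z": 0.007, "roll": 0, "jaw": 0},
    {"x": -0.058, "y": -0.068, "z": 0.007, "roll": 0, "jaw": 0},
    {"x": -0.058, "y": -0.068, "z": 0.007, "roll": 0, "jaw": 0},
    {"x": -0.058, "y": -0.068, "z": 0.007, "roll": 0, "jaw": 0},
  ],
)

```text
time: 1.18
tcp_pos: [0.399, 0.3092, 0.2009]
tcp_rot: [[-0.995, 0.105, -0.001], [0.105, 0.995, 0.0], [0.001, 0.0, -1.0]]
ft_force: [-0.2, 0.6, 0.2]
grip_width: 0.0855
grip_force: 0.0
```

```bash
python3 -c "
from h import *
to((.404,.302,.072))"
```

```text
t 1.1833 tcp [0.399  0.3092 0.2009] f [-0.22  0.65  0.17] w 0.0855
(0.404, 0.302, 0.072) -> [-0.0058 -0.0066  0.1289]
```

Request:
play_rows(
  motion=[
    {"x": -0.0055, "y": -0.0065, "z": 0.03, "roll": 0, "jaw": 0.3},
    {"x": -0.0055, "y": -0.0065, "z": 0.06, "roll": 0, "jaw": 0.4},
    {"x": -0.0055, "y": -0.0065, "z": 0.09, "roll": 0, "jaw": 0.4},
    {"x": -0.0055, "y": -0.0065, "z": 0.11, "roll": 0, "jaw": 0.4},
    {"x": -0.0055, "y": -0.0065, "z": 0.125, "roll": 0, "jaw": 0.4},
    {"x": -0.0055, "y": -0.0065, "z": 0.128, "roll": 0, "jaw": 0.4},
    {"x": -0.0055, "y": -0.0065, "z": 0.128, "roll": 0, "jaw": 0.4},
    {"x": -0.0055, "y": -0.0065, "z": 0.128, "roll": 0, "jaw": 0.4},
  ],
)

```text
time: 1.85
tcp_pos: [0.404, 0.3034, 0.074]
tcp_rot: [[-0.995, 0.101, 0.001], [0.101, 0.995, 0.001], [-0.001, 0.001, -1.0]]
ft_force: [0.7, -0.6, 0.2]
grip_width: 0.0511
grip_force: 0.0
```

```bash
python3 -c "
from h import *
to((.404,.302,.072))"
```

```text
t 1.85 tcp [0.404  0.3034 0.074 ] f [ 0.71 -0.55  0.22] w 0.0511
(0.404, 0.302, 0.072) -> [-0.0001 -0.0014  0.002 ]
```

Request:
play_rows(
  motion=[
    {"x": 0, "y": -0.001, "z": 0, "roll": 0, "jaw": 0.9},
    {"x": 0, "y": -0.001, "z": 0, "roll": 0, "jaw": 1},
    {"x": 0, "y": -0.001, "z": 0, "roll": 0, "jaw": 1},
    {"x": 0, "y": -0.001, "z": 0, "roll": 0, "jaw": 1},
    {"x": 0, "y": -0.001, "z": 0, "roll": 0, "jaw": 1},
    {"x": 0, "y": -0.001, "z": 0, "roll": 0, "jaw": 1},
    {"x": 0, "y": -0.001, "z": 0, "roll": 0, "jaw": 1},
    {"x": 0, "y": -0.001, "z": 0, "roll": 0, "jaw": 1},
  ],
  grip_force=60,
)

```text
time: 2.52
tcp_pos: [0.4051, 0.3019, 0.0747]
tcp_rot: [[-0.995, 0.104, 0.003], [0.104, 0.995, 0.002], [-0.003, 0.002, -1.0]]
ft_force: [-0.7, 3.1, 5.9]
grip_width: 0.0192
grip_force: 58.3
```

Request:
play_rows(
  motion=[
    {"x": 0, "y": 0, "z": 0, "roll": 0, "jaw": 1},
    {"x": 0, "y": 0, "z": 0, "roll": 0, "jaw": 1},
  ],
)

```text
time: 2.68
tcp_pos: [0.4051, 0.3019, 0.0748]
tcp_rot: [[-0.995, 0.104, 0.003], [0.104, 0.995, 0.002], [-0.002, 0.002, -1.0]]
ft_force: [0.5, 2.1, 6.4]
grip_width: 0.0194
grip_force: 58.3
```

```bash
python3 - <<'E'
from h import *
cap('side','pics/s1.png');to()
b=cv2.imread('pics/s1.png');cv2.imwrite('pics/c3.png',cv2.convertScaleAbs(cv2.resize(b[180:300,110:260],None,fx=5,fy=5,interpolation=cv2.INTER_CUBIC),alpha=1.5))
E
```

```text
t 2.7333 tcp [0.4051 0.3019 0.0747] f [-0.82  1.48  6.5 ] w 0.0192
```

View pics/c3.png

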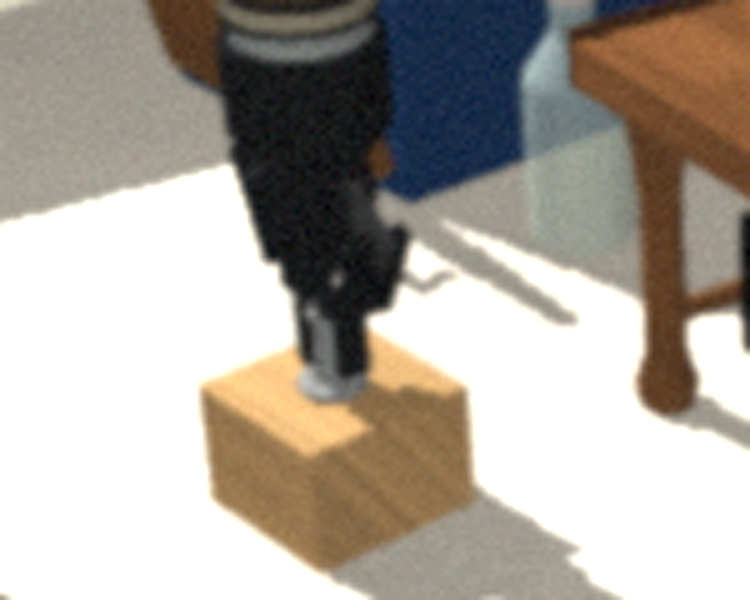

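The grip looks sound, with the fingertips just over the collar at crop (330,385). Lifting.

Request:
play_rows(
  motion=[
    {"x": 0, "y": 0, "z": -0.015, "roll": 0, "jaw": 1},
    {"x": 0, "y": 0, "z": -0.04, "roll": 0, "jaw": 1},
    {"x": 0, "y": 0, "z": -0.07, "roll": 0, "jaw": 1},
    {"x": 0, "y": 0, "z": -0.105, "roll": 0, "jaw": 1},
    {"x": 0, "y": 0, "z": -0.14, "roll": 0, "jaw": 1},
    {"x": 0, "y": 0, "z": -0.175, "roll": 0, "jaw": 1},
    {"x": 0, "y": 0, "z": -0.2, "roll": 0, "jaw": 1},
    {"x": 0, "y": 0, "z": -0.205, "roll": 0, "jaw": 1},
  ],
)

```text
time: 3.4
tcp_pos: [0.4057, 0.3017, 0.2832]
tcp_rot: [[-0.995, 0.103, 0.008], [0.103, 0.995, 0.003], [-0.007, 0.004, -1.0]]
ft_force: [0.4, 0.5, -1.2]
grip_width: 0.0192
grip_force: 58.8
```

```bash
python3 - <<'E'
from h import *
to((.54,.09,.285))
E
```

```text
t 3.4 tcp [0.4057 0.3017 0.2832] f [ 0.41  0.5  -1.18] w 0.0192
(0.54, 0.09, 0.285) -> [-0.1555 -0.1967 -0.0014]
```

Request:
play_rows(
  motion=[
    {"x": -0.19, "y": -0.23, "z": -0.005, "roll": 0, "jaw": 1},
    {"x": -0.19, "y": -0.23, "z": -0.005, "roll": 0, "jaw": 1},
    {"x": -0.19, "y": -0.23, "z": -0.005, "roll": 0, "jaw": 1},
    {"x": -0.19, "y": -0.23, "z": -0.005, "roll": 0, "jaw": 1},
    {"x": -0.19, "y": -0.23, "z": -0.005, "roll": 0, "jaw": 1},
    {"x": -0.19, "y": -0.23, "z": -0.005, "roll": 0, "jaw": 1},
    {"x": -0.19, "y": -0.23, "z": -0.005, "roll": 0, "jaw": 1},
    {"x": -0.19, "y": -0.23, "z": -0.005, "roll": 0, "jaw": 1},
  ],
)

```text
time: 4.07
tcp_pos: [0.5707, 0.0471, 0.2797]
tcp_rot: [[-0.994, 0.109, -0.003], [0.109, 0.994, -0.003], [0.003, -0.003, -1.0]]
ft_force: [0.2, 0.6, -1.2]
grip_width: 0.0193
grip_force: 59.0
```

Request:
play_rows(
  motion=[
    {"x": 0, "y": 0, "z": 0, "roll": 0, "jaw": 1},
    {"x": 0, "y": 0, "z": 0, "roll": 0, "jaw": 1},
    {"x": 0, "y": 0, "z": 0, "roll": 0, "jaw": 1},
  ],
)

```text
time: 4.32
tcp_pos: [0.5679, 0.0539, 0.2814]
tcp_rot: [[-0.995, 0.102, -0.003], [0.102, 0.995, 0.001], [0.003, 0.0, -1.0]]
ft_force: [-0.1, 0.1, -2.4]
grip_width: 0.0194
grip_force: 59.0
```

```bash
python3 - <<'E'
from h import *
cap('side','pics/s2.png');cap('top','pics/t2.png');to((.571,.054,.285))
b=cv2.imread('pics/s2.png')[130:250,220:380];cv2.imwrite('pics/c4.png',cv2.convertScaleAbs(cv2.resize(b,None,fx=5,fy=5,interpolation=cv2.INTER_CUBIC),alpha=1.6))
E
```

```text
t 4.4167 tcp [0.5682 0.0543 0.2825] f [-0.3  -0.07 -0.93] w 0.0191
(0.571, 0.054, 0.285) -> [-0.0028  0.     -0.0025]
```

View pics/c4.png

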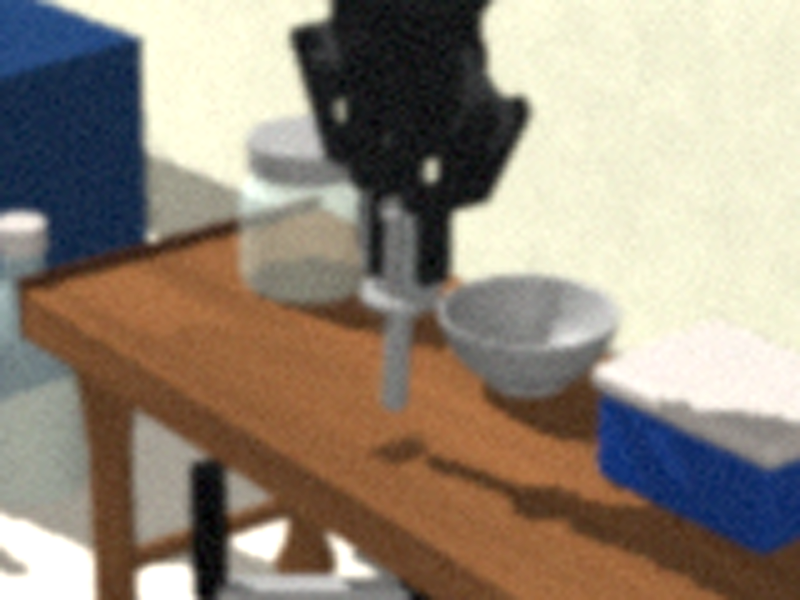

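The crop shows the peg nearly upright: stem end (395,402), collar (402,293), socket mouth (404,447). Checking its tilt and offset numerically.

```bash
python3 - <<'E'
from h import *
S=lambda x,y:((x+.5)/5-.5+220,(y+.5)/5-.5+130)
to()
S0=ray('side',*S(404,447),.2);print('socket side',S0)
for z in(.215,.22,.225): print(z,ray('side',*S(395,402),z), ray('side',*S(402,293),z+.055))
p=np.array([.568,.054,.0])
for z in(.2,.22,.275): 
  q=proj('side',p+[0,0,z]); print(z,(q-[220,130])*5)
E
```

```text
t 4.4167 tcp [0.5682 0.0543 0.2825] f [-0.3  -0.07 -0.93] w 0.0191
socket side [0.57117568 0.05615006 0.2       ]
0.215 [0.57799769 0.06905423 0.215     ] [0.5756363  0.06303749 0.27      ]
0.22 [0.57087701 0.06177166 0.22      ] [0.56781593 0.05507251 0.275     ]
0.225 [0.56375633 0.05448909 0.225     ] [0.55999556 0.04710752 0.28      ]
0.2 [400.22519531 448.88561208]
0.22 [400.70743192 407.78939966]
0.275 [402.07034961 291.64153108]
```

Request:
play_rows(
  motion=[
    {"x": -0.004, "y": -0.0005, "z": 0, "roll": 0, "jaw": 1},
    {"x": -0.004, "y": -0.0005, "z": 0.008, "roll": 0, "jaw": 1},
    {"x": -0.004, "y": -0.0005, "z": 0.014, "roll": 0, "jaw": 1},
    {"x": -0.004, "y": -0.0005, "z": 0.018, "roll": 0, "jaw": 1},
    {"x": -0.004, "y": -0.0005, "z": 0.022, "roll": 0, "jaw": 1},
    {"x": -0.004, "y": -0.0005, "z": 0.025, "roll": 0, "jaw": 1},
    {"x": -0.004, "y": -0.0005, "z": 0.028, "roll": 0, "jaw": 1},
    {"x": -0.004, "y": -0.0005, "z": 0.028, "roll": 0, "jaw": 1},
  ],
)

```text
time: 5.08
tcp_pos: [0.5728, 0.0513, 0.2545]
tcp_rot: [[-0.995, 0.103, -0.001], [0.103, 0.995, -0.001], [0.001, -0.001, -1.0]]
ft_force: [-0.1, -2.7, -2.8]
grip_width: 0.0189
grip_force: 59.1
```

Request:
play_rows(
  motion=[
    {"x": 0, "y": -0.001, "z": 0.003, "roll": 0, "jaw": 1},
    {"x": 0, "y": -0.001, "z": 0.006, "roll": 0, "jaw": 1},
    {"x": 0, "y": -0.001, "z": 0.006, "roll": 0, "jaw": 1},
  ],
)

```text
time: 5.33
tcp_pos: [0.5726, 0.0508, 0.2482]
tcp_rot: [[-0.995, 0.103, -0.001], [0.103, 0.995, 0.0], [0.001, 0.0, -1.0]]
ft_force: [-0.5, -1.7, -3.4]
grip_width: 0.0193
grip_force: 59.0
```

Request:
play_rows(
  motion=[
    {"x": 0, "y": -0.0007, "z": 0.004, "roll": 0, "jaw": 1},
    {"x": 0, "y": -0.0007, "z": 0.008, "roll": 0, "jaw": 1},
    {"x": 0, "y": -0.0007, "z": 0.012, "roll": 0, "jaw": 1},
    {"x": 0, "y": -0.0007, "z": 0.012, "roll": 0, "jaw": 1},
  ],
)

```text
time: 5.67
tcp_pos: [0.5722, 0.0504, 0.2356]
tcp_rot: [[-0.995, 0.103, -0.002], [0.103, 0.995, 0.001], [0.002, 0.0, -1.0]]
ft_force: [0.3, -1.1, -3.1]
grip_width: 0.0193
grip_force: 58.9
```

Request:
play_rows(
  motion=[
    {"x": 0, "y": -0.0003, "z": 0.005, "roll": 0, "jaw": 1},
    {"x": 0, "y": -0.0003, "z": 0.01, "roll": 0, "jaw": 1},
    {"x": 0, "y": -0.0003, "z": 0.015, "roll": 0, "jaw": 1},
    {"x": 0, "y": -0.0003, "z": 0.02, "roll": 0, "jaw": 1},
    {"x": 0, "y": -0.0003, "z": 0.022, "roll": 0, "jaw": 1},
    {"x": 0, "y": -0.0003, "z": 0.022, "roll": 0, "jaw": 1},
  ],
)

```text
time: 6.17
tcp_pos: [0.5724, 0.0501, 0.2141]
tcp_rot: [[-0.995, 0.103, -0.002], [0.103, 0.995, 0.001], [0.002, 0.0, -1.0]]
ft_force: [0.3, 0.9, -2.3]
grip_width: 0.0187
grip_force: 59.0
```

Request:
play_rows(
  motion=[
    {"x": 0, "y": 0, "z": 0.002, "roll": 0, "jaw": 1},
    {"x": 0, "y": 0, "z": 0.004, "roll": 0, "jaw": 1},
    {"x": 0, "y": 0, "z": 0.005, "roll": 0, "jaw": 1},
    {"x": 0, "y": 0, "z": 0.005, "roll": 0, "jaw": 1},
  ],
)

```text
time: 6.5
tcp_pos: [0.5731, 0.0501, 0.2102]
tcp_rot: [[-0.995, 0.103, 0.001], [0.103, 0.995, 0.001], [-0.0, 0.001, -1.0]]
ft_force: [0.4, 2.0, -2.0]
grip_width: 0.0189
grip_force: 59.2
```

Request:
play_rows(
  motion=[
    {"x": 0, "y": 0, "z": 0.001, "roll": 0, "jaw": 1},
    {"x": 0, "y": 0, "z": 0.0015, "roll": 0, "jaw": 1},
    {"x": 0, "y": 0, "z": 0.0015, "roll": 0, "jaw": 1},
  ],
)

```text
time: 6.75
tcp_pos: [0.5734, 0.0501, 0.2099]
tcp_rot: [[-0.995, 0.103, 0.002], [0.103, 0.995, 0.0], [-0.002, 0.0, -1.0]]
ft_force: [-1.4, 2.2, 3.7]
grip_width: 0.0193
grip_force: 59.4
```

Request:
play_rows(
  motion=[
    {"x": 0.001, "y": -0.0005, "z": 0.001, "roll": 0, "jaw": 1},
    {"x": 0.001, "y": -0.0005, "z": 0.001, "roll": 0, "jaw": 1},
    {"x": 0.001, "y": -0.0005, "z": 0.001, "roll": 0, "jaw": 0.9},
    {"x": 0.001, "y": -0.0005, "z": 0.001, "roll": 0, "jaw": 0.6},
    {"x": 0.001, "y": -0.0005, "z": 0.001, "roll": 0, "jaw": 0.5},
    {"x": 0.001, "y": -0.0005, "z": 0.001, "roll": 0, "jaw": 0.5},
    {"x": 0.001, "y": -0.0005, "z": 0.001, "roll": 0, "jaw": 0.5},
  ],
)

```text
time: 7.33
tcp_pos: [0.5715, 0.0491, 0.207]
tcp_rot: [[-0.995, 0.103, -0.001], [0.103, 0.995, -0.001], [0.001, -0.001, -1.0]]
ft_force: [0.4, -0.1, -0.4]
grip_width: 0.0429
grip_force: 0.0
```

Request:
play_rows(
  motion=[
    {"x": 0, "y": 0, "z": -0.03, "roll": 0, "jaw": 0.5},
    {"x": 0, "y": 0, "z": -0.06, "roll": 0, "jaw": 0.5},
    {"x": 0.02, "y": 0, "z": -0.09, "roll": 0, "jaw": 0.5},
    {"x": 0.06, "y": 0.02, "z": -0.09, "roll": 0, "jaw": 0.7},
    {"x": 0.1, "y": 0.03, "z": -0.09, "roll": 0, "jaw": 0.7},
    {"x": 0.13, "y": 0.03, "z": -0.09, "roll": 0, "jaw": 0.7},
    {"x": 0.13, "y": 0.03, "z": -0.09, "roll": 0, "jaw": 0.7},
  ],
)

```text
time: 7.92
tcp_pos: [0.4409, 0.0939, 0.2967]
tcp_rot: [[-0.995, 0.101, -0.003], [0.101, 0.995, -0.0], [0.003, -0.0, -1.0]]
ft_force: [-0.6, 0.8, -0.3]
grip_width: 0.0257
grip_force: 0.0
```

```bash
python3 - <<'E'
from h import *
cap('side','pics/s3.png');cap('top','pics/t3.png');to()
a=cv2.imread('pics/s3.png')[150:270,220:340];b=cv2.imread('pics/t3.png')[190:310,230:340]
o=[cv2.resize(i,None,fx=f,fy=f,interpolation=cv2.INTER_CUBIC) for i,f in((a,3.4),(b,3.4))]
cv2.imwrite('pics/c5.png',cv2.convertScaleAbs(np.hstack(o),alpha=1.6));print([i.shape for i in o])
E
```

```text
t 8.0167 tcp [0.4449 0.0928 0.2976] f [ 0.53 -0.47 -0.  ] w 0.0258
[(408, 408, 3), (408, 374, 3)]
```

View pics/c5.png

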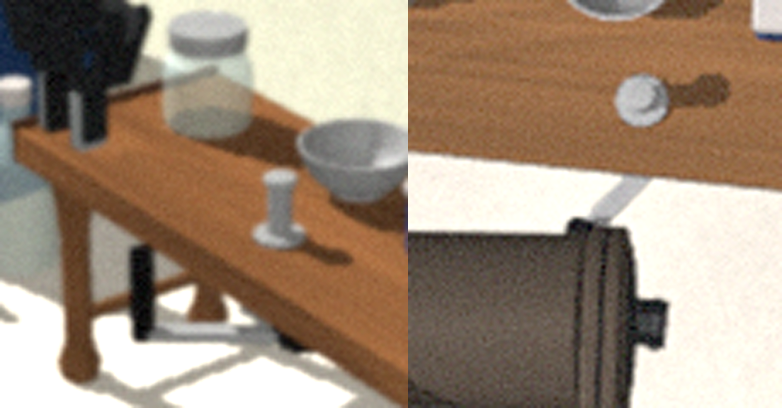

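Peg seated upright: collar flat on the board at side crop (280,235), top crop (642,101). Now estimating the knob axis.

```bash
python3 - <<'E'
from h import *
T=lambda x,y:((x+.5)/5-.5+175,(y+.5)/5-.5+205)
g=np.array([.490,.0915])
for z in(.14,.145):
    c=ray('top',*T(615,184),z)[:2]; d=(c-g)/np.linalg.norm(c-g); print(z,c,np.degrees(np.arctan2(-d[1],-d[0])),g+.105*d)
print(ray('top',230+(642-408)/3.4,190+101/3.4,.204))
to((.4905,.090,.26))
E
```

```text
0.14 [0.52774879 0.05747089] 137.96653430171344 [0.56798916 0.02119572]
0.145 [0.52743715 0.05715974] 137.47053132648284 [0.56737763 0.02052322]
[0.57085887 0.05093874 0.204     ]
t 8.0167 tcp [0.4449 0.0928 0.2976] f [ 0.53 -0.47 -0.  ] w 0.0258
(0.4905, 0.09, 0.26) -> [-0.0456  0.0019  0.0377]
```

Request:
play_rows(
  motion=[
    {"x": -0.045, "y": 0.002, "z": 0, "roll": 1.4, "jaw": 0.6},
    {"x": -0.045, "y": 0.002, "z": 0, "roll": 2.8, "jaw": 0.6},
    {"x": -0.045, "y": 0.002, "z": 0, "roll": 4.2, "jaw": 0.6},
    {"x": -0.045, "y": 0.002, "z": 0.02, "roll": 4.8, "jaw": 0.6},
    {"x": -0.045, "y": 0.002, "z": 0.04, "roll": 4.8, "jaw": 0.6},
    {"x": -0.045, "y": 0.002, "z": 0.04, "roll": 4.8, "jaw": 0.6},
    {"x": -0.045, "y": 0.002, "z": 0.04, "roll": 4.8, "jaw": 0.6},
  ],
)

```text
time: 8.6
tcp_pos: [0.4908, 0.0896, 0.2562]
tcp_rot: [[-0.866, 0.499, -0.003], [0.499, 0.866, -0.0], [0.003, -0.002, -1.0]]
ft_force: [0.3, -0.4, 0.5]
grip_width: 0.0339
grip_force: 0.0
```

```bash
python3 - <<'E'
from h import *
to((.4905,.090,.225),(.4905,.090,.175)); print(robot.state()['qpos'],robot.state()['tcp_rot'][:,1])
E
```

```text
t 8.6 tcp [0.4908 0.0896 0.2562] f [ 0.33 -0.39  0.46] w 0.0339
(0.4905, 0.09, 0.225) -> [0.0003 0.0003 0.0312]
(0.4905, 0.09, 0.175) -> [0.0002 0.0004 0.0812]
[-2.29908491e-02 -1.27512498e-01  1.97124384e+00 -2.40693318e-04
  1.30128632e+00 -1.07083349e+00] [ 0.4993822   0.86637983 -0.00184534]
```

Request:
play_rows(
  motion=[
    {"x": 0, "y": 0, "z": 0.02, "roll": 0, "jaw": 0.6},
    {"x": 0, "y": 0, "z": 0.04, "roll": 0, "jaw": 0.6},
    {"x": 0, "y": 0, "z": 0.055, "roll": 0, "jaw": 0.6},
    {"x": 0, "y": 0, "z": 0.07, "roll": 0, "jaw": 0.6},
    {"x": 0, "y": 0, "z": 0.081, "roll": 0, "jaw": 0.6},
    {"x": 0, "y": 0, "z": 0.081, "roll": 0, "jaw": 0.7},
    {"x": 0, "y": 0, "z": 0.081, "roll": 0, "jaw": 0.7},
  ],
)

```text
time: 9.18
tcp_pos: [0.4912, 0.0899, 0.1772]
tcp_rot: [[-0.867, 0.499, 0.0], [0.499, 0.867, -0.0], [-0.0, 0.0, -1.0]]
ft_force: [-0.6, -0.4, 0.4]
grip_width: 0.0254
grip_force: 0.0
```

```bash
cat > arc.py <<'E'
import sys; from h import *
# usage: arc.py theta_list : TCP on the grip's circle at world angles, shifts in current tool axes, roll to keep y tangent
C=np.array([.568,.0195]); s=robot.state(); R=s['tcp_rot']; p=s['tcp_pos']
th=np.degrees(np.arctan2(p[1]-C[1],p[0]-C[0]))%360; ya=np.degrees(np.arctan2(R[1,1],R[0,1]))
t=np.array([-np.sin(np.radians(th)),np.cos(np.radians(th))])
print('t',s['time'],p.round(4),'theta',th.round(1),'r',np.linalg.norm(p[:2]-C).round(4),'yang',ya.round(1),'ftan',(s['ft_force'][:2]@t).round(2),'frad',(s['ft_force'][:2]@[np.cos(np.radians(th)),np.sin(np.radians(th))]).round(2))
for a in map(float,sys.argv[1:]):
    q=C+.105*np.array([np.cos(np.radians(a)),np.sin(np.radians(a))]); d=R.T@np.array([*(q-p[:2]),0])
    print(a,'x %.4f y %.4f roll(5deg) %.2f'%(d[0],d[1],-(a-90-ya)/5))
E
python3 arc.py 142 146 150 154 158 162 166 170
```

```text
t 9.1833 [0.4912 0.0899 0.1772] theta 137.5 r 0.1042 yang 60.1 ftan 0.7 frad 0.22
142.0 x 0.0022 y -0.0080 roll(5deg) 1.61
146.0 x 0.0030 y -0.0153 roll(5deg) 0.81
150.0 x 0.0033 y -0.0226 roll(5deg) 0.01
154.0 x 0.0030 y -0.0299 roll(5deg) -0.79
158.0 x 0.0023 y -0.0372 roll(5deg) -1.59
162.0 x 0.0010 y -0.0444 roll(5deg) -2.39
166.0 x -0.0008 y -0.0515 roll(5deg) -3.19
170.0 x -0.0030 y -0.0585 roll(5deg) -3.99
```

Request:
play_rows(
  motion=[
    {"x": 0.003, "y": -0.0153, "z": 0, "roll": 0, "jaw": 0.7},
    {"x": 0.0033, "y": -0.0226, "z": 0, "roll": 0, "jaw": 0.7},
    {"x": 0.003, "y": -0.03, "z": 0, "roll": -0.8, "jaw": 0.7},
    {"x": 0.0023, "y": -0.0372, "z": 0, "roll": -1.6, "jaw": 0.7},
    {"x": 0.001, "y": -0.0444, "z": 0, "roll": -2.4, "jaw": 0.7},
    {"x": -0.0008, "y": -0.0515, "z": 0, "roll": -3.2, "jaw": 0.7},
    {"x": -0.0008, "y": -0.0515, "z": 0, "roll": -3.2, "jaw": 0.7},
  ],
)

```text
time: 9.77
tcp_pos: [0.466, 0.0444, 0.1781]
tcp_rot: [[-0.971, 0.24, 0.002], [0.24, 0.971, -0.0], [-0.002, 0.0, -1.0]]
ft_force: [-0.5, -0.0, 0.6]
grip_width: 0.0255
grip_force: 0.0
```

```bash
python3 arc.py 168 170 172 174 176 178 
```

```text
t 9.7667 [0.466  0.0444 0.1781] theta 166.3 r 0.105 yang 76.1 ftan 0.15 frad 0.43
168.0 x -0.0000 y -0.0031 roll(5deg) -0.38
170.0 x -0.0002 y -0.0068 roll(5deg) -0.78
172.0 x -0.0005 y -0.0105 roll(5deg) -1.18
174.0 x -0.0010 y -0.0141 roll(5deg) -1.58
176.0 x -0.0015 y -0.0177 roll(5deg) -1.98
178.0 x -0.0022 y -0.0213 roll(5deg) -2.38
```

Request:
play_rows(
  motion=[
    {"x": 0, "y": -0.0031, "z": 0, "roll": -0.4, "jaw": 0.7},
    {"x": -0.0002, "y": -0.0068, "z": 0, "roll": -0.8, "jaw": 0.7},
    {"x": -0.0005, "y": -0.0105, "z": 0, "roll": -1.2, "jaw": 0.7},
  ],
)

```text
time: 10.02
tcp_pos: [0.4646, 0.0352, 0.1781]
tcp_rot: [[-0.99, 0.139, 0.003], [0.139, 0.99, 0.001], [-0.003, 0.002, -1.0]]
ft_force: [0.7, 2.7, 0.5]
grip_width: 0.0255
grip_force: 1.8
```

```bash
python3 - <<'E'
from h import *
cap('top','pics/t4.png');cap('side','pics/s4.png')
b=cv2.imread('pics/s4.png')[150:270,220:380]
cv2.imwrite('pics/c6.png',cv2.convertScaleAbs(cv2.resize(b,None,fx=5,fy=5,interpolation=cv2.INTER_CUBIC),alpha=1.6))
E
python3 arc.py 174 175 176 177 178
```

```text
t 10.1167 [0.4644 0.0346 0.178 ] theta 171.7 r 0.1047 yang 82.0 ftan -1.39 frad 0.32
174.0 x 0.0003 y -0.0042 roll(5deg) -0.41
175.0 x 0.0002 y -0.0061 roll(5deg) -0.61
176.0 x 0.0001 y -0.0079 roll(5deg) -0.81
177.0 x -0.0001 y -0.0097 roll(5deg) -1.01
178.0 x -0.0003 y -0.0116 roll(5deg) -1.21
```

View pics/c6.png

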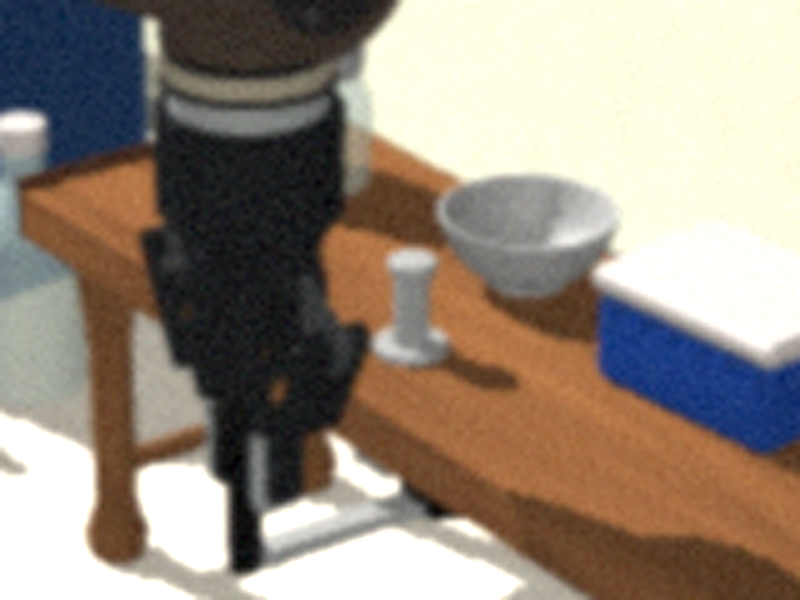

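The crank follows, with the grip between the fingers around (245,480) and the peg still seated. Continuing slowly by feel.

Request:
play_rows(
  motion=[
    {"x": 0.0003, "y": -0.0024, "z": 0, "roll": -0.4, "jaw": 0.7},
    {"x": 0.0003, "y": -0.0042, "z": 0, "roll": -0.4, "jaw": 0.7},
    {"x": 0.0002, "y": -0.0061, "z": 0, "roll": -0.6, "jaw": 0.7},
    {"x": 0.0001, "y": -0.0079, "z": 0, "roll": -0.8, "jaw": 0.7},
  ],
)

```text
time: 10.45
tcp_pos: [0.4633, 0.027, 0.1776]
tcp_rot: [[-0.998, 0.068, 0.002], [0.068, 0.998, 0.0], [-0.002, 0.0, -1.0]]
ft_force: [2.0, 2.8, 1.8]
grip_width: 0.0259
grip_force: 1.7
```

```bash
python3 arc.py 177 178 179 180 181 182
```

```text
t 10.45 [0.4633 0.027  0.1776] theta 175.9 r 0.105 yang 86.1 ftan -2.94 frad -1.83
177.0 x -0.0000 y -0.0020 roll(5deg) -0.18
178.0 x -0.0001 y -0.0038 roll(5deg) -0.38
179.0 x -0.0001 y -0.0057 roll(5deg) -0.58
180.0 x -0.0003 y -0.0075 roll(5deg) -0.78
181.0 x -0.0004 y -0.0093 roll(5deg) -0.98
182.0 x -0.0006 y -0.0111 roll(5deg) -1.18
```

Request:
play_rows(
  motion=[
    {"x": 0, "y": -0.002, "z": 0, "roll": -0.2, "jaw": 0.7},
    {"x": -0.0001, "y": -0.0038, "z": 0, "roll": -0.4, "jaw": 0.7},
    {"x": -0.0001, "y": -0.0057, "z": 0, "roll": -0.6, "jaw": 0.7},
  ],
)

```text
time: 10.7
tcp_pos: [0.4622, 0.0211, 0.1768]
tcp_rot: [[-1.0, 0.015, 0.0], [0.015, 1.0, 0.0], [-0.0, 0.0, -1.0]]
ft_force: [1.4, 3.6, 2.0]
grip_width: 0.0254
grip_force: 1.7
```

```bash
python3 arc.py 181 182 183 184 185 186 187 188 190
```

```text
t 10.7 [0.4622 0.0211 0.1768] theta 179.1 r 0.1058 yang 89.1 ftan -3.66 frad -1.38
181.0 x -0.0009 y -0.0034 roll(5deg) -0.37
182.0 x -0.0010 y -0.0053 roll(5deg) -0.57
183.0 x -0.0011 y -0.0071 roll(5deg) -0.77
184.0 x -0.0012 y -0.0089 roll(5deg) -0.97
185.0 x -0.0014 y -0.0108 roll(5deg) -1.17
186.0 x -0.0016 y -0.0126 roll(5deg) -1.37
187.0 x -0.0018 y -0.0144 roll(5deg) -1.57
188.0 x -0.0021 y -0.0162 roll(5deg) -1.77
190.0 x -0.0027 y -0.0198 roll(5deg) -2.17
```

Request:
play_rows(
  motion=[
    {"x": 0, "y": -0.001, "z": 0, "roll": -0.1, "jaw": 0.7},
    {"x": 0, "y": -0.002, "z": 0, "roll": -0.2, "jaw": 0.7},
    {"x": 0, "y": -0.003, "z": 0, "roll": -0.3, "jaw": 0.7},
  ],
)

```text
time: 10.95
tcp_pos: [0.462, 0.0181, 0.1766]
tcp_rot: [[-1.0, -0.011, -0.0], [-0.011, 1.0, 0.0], [0.0, 0.0, -1.0]]
ft_force: [1.4, 3.1, 2.2]
grip_width: 0.0256
grip_force: 1.6
```

Request:
play_rows(
  motion=[
    {"x": 0, "y": -0.001, "z": 0, "roll": -0.1, "jaw": 0.7},
    {"x": 0, "y": -0.002, "z": 0, "roll": -0.2, "jaw": 0.7},
    {"x": 0, "y": -0.003, "z": 0, "roll": -0.3, "jaw": 0.7},
  ],
)

```text
time: 11.2
tcp_pos: [0.4621, 0.0152, 0.1766]
tcp_rot: [[-0.999, -0.037, 0.0], [-0.037, 0.999, 0.0], [-0.0, 0.0, -1.0]]
ft_force: [1.7, 3.6, 1.8]
grip_width: 0.0254
grip_force: 1.6
```

Request:
play_rows(
  motion=[
    {"x": 0, "y": -0.001, "z": 0, "roll": -0.1, "jaw": 0.7},
    {"x": 0, "y": -0.002, "z": 0, "roll": -0.2, "jaw": 0.7},
    {"x": 0, "y": -0.003, "z": 0, "roll": -0.3, "jaw": 0.7},
  ],
)

```text
time: 11.45
tcp_pos: [0.4621, 0.0122, 0.1765]
tcp_rot: [[-0.998, -0.063, -0.0], [-0.063, 0.998, 0.0], [0.0, 0.0, -1.0]]
ft_force: [1.5, 3.3, 2.1]
grip_width: 0.0255
grip_force: 1.6
```

Request:
play_rows(
  motion=[
    {"x": 0, "y": -0.001, "z": 0, "roll": -0.1, "jaw": 0.7},
    {"x": 0, "y": -0.002, "z": 0, "roll": -0.2, "jaw": 0.7},
    {"x": 0, "y": -0.003, "z": 0, "roll": -0.3, "jaw": 0.7},
  ],
)

```text
time: 11.7
tcp_pos: [0.4623, 0.0092, 0.1765]
tcp_rot: [[-0.996, -0.089, -0.0], [-0.089, 0.996, 0.0], [0.0, 0.0, -1.0]]
ft_force: [1.3, 2.8, 0.3]
grip_width: 0.0258
grip_force: 1.6
```

Request:
play_rows(
  motion=[
    {"x": 0, "y": -0.001, "z": 0, "roll": -0.1, "jaw": 0.7},
    {"x": 0, "y": -0.002, "z": 0, "roll": -0.2, "jaw": 0.7},
    {"x": 0, "y": -0.003, "z": 0, "roll": -0.3, "jaw": 0.7},
  ],
)

```text
time: 11.95
tcp_pos: [0.4625, 0.0062, 0.1765]
tcp_rot: [[-0.993, -0.115, -0.0], [-0.115, 0.993, 0.0], [0.0, 0.0, -1.0]]
ft_force: [1.7, 3.3, 0.7]
grip_width: 0.0256
grip_force: 1.6
```

Request:
play_rows(
  motion=[
    {"x": 0, "y": -0.001, "z": 0, "roll": -0.1, "jaw": 0.7},
    {"x": 0, "y": -0.002, "z": 0, "roll": -0.2, "jaw": 0.7},
    {"x": 0, "y": -0.003, "z": 0, "roll": -0.3, "jaw": 0.7},
  ],
)

```text
time: 12.2
tcp_pos: [0.4628, 0.0032, 0.1765]
tcp_rot: [[-0.99, -0.141, -0.0], [-0.141, 0.99, 0.0], [0.0, 0.0, -1.0]]
ft_force: [2.4, 3.0, -0.2]
grip_width: 0.0256
grip_force: 1.6
```

```bash
python3 arc.py 190 192
```

```text
t 12.2 [0.4628 0.0032 0.1765] theta 188.8 r 0.1064 yang 98.1 ftan -2.61 frad -2.79
190.0 x -0.0015 y -0.0022 roll(5deg) -0.37
192.0 x -0.0017 y -0.0059 roll(5deg) -0.77
```

Request:
play_rows(
  motion=[
    {"x": -0.0003, "y": -0.001, "z": 0, "roll": -0.1, "jaw": 0.7},
    {"x": -0.0006, "y": -0.002, "z": 0, "roll": -0.2, "jaw": 0.7},
    {"x": -0.0008, "y": -0.003, "z": 0, "roll": -0.35, "jaw": 0.7},
  ],
)

```text
time: 12.45
tcp_pos: [0.4635, 0.0004, 0.1764]
tcp_rot: [[-0.985, -0.172, -0.002], [-0.172, 0.985, 0.0], [0.002, 0.001, -1.0]]
ft_force: [-1.1, 4.0, 1.8]
grip_width: 0.0254
grip_force: 1.9
```

Request:
play_rows(
  motion=[
    {"x": 0, "y": -0.001, "z": 0, "roll": -0.1, "jaw": 0.7},
    {"x": 0, "y": -0.002, "z": 0, "roll": -0.2, "jaw": 0.7},
    {"x": -0.0002, "y": -0.003, "z": 0, "roll": -0.35, "jaw": 0.7},
  ],
)

```text
time: 12.7
tcp_pos: [0.4642, -0.0025, 0.1764]
tcp_rot: [[-0.979, -0.202, -0.002], [-0.202, 0.979, 0.0], [0.002, 0.001, -1.0]]
ft_force: [-3.4, 3.0, 1.9]
grip_width: 0.0258
grip_force: 2.0
```

```bash
python3 arc.py 194 196
```

```text
t 12.7 [ 0.4642 -0.0025  0.1764] theta 192.0 r 0.1061 yang 101.6 ftan -3.66 frad 2.69
194.0 x -0.0012 y -0.0037 roll(5deg) -0.47
196.0 x -0.0014 y -0.0074 roll(5deg) -0.87
```

Request:
play_rows(
  motion=[
    {"x": 0, "y": -0.001, "z": 0, "roll": -0.1, "jaw": 0.7},
    {"x": 0, "y": -0.002, "z": 0, "roll": -0.2, "jaw": 0.7},
    {"x": 0, "y": -0.003, "z": 0, "roll": -0.3, "jaw": 0.7},
  ],
)

```text
time: 12.95
tcp_pos: [0.465, -0.0055, 0.1764]
tcp_rot: [[-0.974, -0.227, -0.002], [-0.227, 0.974, 0.0], [0.001, 0.0, -1.0]]
ft_force: [-4.0, 3.3, 1.9]
grip_width: 0.0254
grip_force: 2.1
```

Request:
play_rows(
  motion=[
    {"x": 0.0002, "y": -0.001, "z": 0, "roll": -0.1, "jaw": 0.7},
    {"x": 0.0003, "y": -0.002, "z": 0, "roll": -0.2, "jaw": 0.7},
    {"x": 0.0003, "y": -0.003, "z": 0, "roll": -0.3, "jaw": 0.7},
  ],
)

```text
time: 13.2
tcp_pos: [0.4658, -0.0085, 0.1764]
tcp_rot: [[-0.968, -0.252, -0.0], [-0.252, 0.968, 0.0], [0.0, 0.0, -1.0]]
ft_force: [-2.9, 3.4, 1.5]
grip_width: 0.0256
grip_force: 2.0
```

```bash
python3 arc.py 198
```

```text
t 13.2 [ 0.4658 -0.0085  0.1764] theta 195.3 r 0.106 yang 104.6 ftan -4.04 frad 1.87
198.0 x -0.0012 y -0.0049 roll(5deg) -0.68
```

Request:
play_rows(
  motion=[
    {"x": 0.0001, "y": -0.001, "z": 0, "roll": -0.1, "jaw": 0.7},
    {"x": 0.0001, "y": -0.002, "z": 0, "roll": -0.2, "jaw": 0.7},
    {"x": 0.0001, "y": -0.0025, "z": 0, "roll": -0.25, "jaw": 0.7},
  ],
)

```text
time: 13.45
tcp_pos: [0.4665, -0.011, 0.1764]
tcp_rot: [[-0.962, -0.273, 0.0], [-0.273, 0.962, 0.0], [-0.0, -0.0, -1.0]]
ft_force: [-1.0, 2.9, 0.1]
grip_width: 0.0256
grip_force: 1.9
```

```bash
python3 arc.py 198
```

```text
t 13.45 [ 0.4665 -0.011   0.1764] theta 196.7 r 0.106 yang 105.9 ftan -3.08 frad 0.09
198.0 x -0.0011 y -0.0023 roll(5deg) -0.43
```

Request:
play_rows(
  motion=[
    {"x": 0, "y": -0.001, "z": 0, "roll": -0.1, "jaw": 0.7},
    {"x": 0, "y": -0.002, "z": 0, "roll": -0.2, "jaw": 0.7},
    {"x": 0, "y": -0.003, "z": 0, "roll": -0.32, "jaw": 0.7},
  ],
)

```text
time: 13.7
tcp_pos: [0.4674, -0.0138, 0.1765]
tcp_rot: [[-0.954, -0.3, 0.001], [-0.3, 0.954, 0.0], [-0.001, 0.0, -1.0]]
ft_force: [-0.8, 4.3, -1.3]
grip_width: 0.0253
grip_force: 1.9
```

Request:
play_rows(
  motion=[
    {"x": 0, "y": -0.001, "z": 0, "roll": -0.1, "jaw": 0.7},
    {"x": 0, "y": -0.002, "z": 0, "roll": -0.2, "jaw": 0.7},
    {"x": 0, "y": -0.002, "z": 0, "roll": -0.2, "jaw": 0.7},
  ],
)

```text
time: 13.95
tcp_pos: [0.4681, -0.0159, 0.1765]
tcp_rot: [[-0.949, -0.316, 0.001], [-0.316, 0.949, -0.0], [-0.0, -0.0, -1.0]]
ft_force: [0.0, 3.3, -1.5]
grip_width: 0.0257
grip_force: 1.4
```

```bash
python3 arc.py 200
```

```text
t 13.95 [ 0.4681 -0.0159  0.1765] theta 199.5 r 0.106 yang 108.4 ftan -3.08 frad -1.13
200.0 x -0.0011 y -0.0009 roll(5deg) -0.31
```

Request:
play_rows(
  motion=[
    {"x": 0, "y": -0.001, "z": 0, "roll": -0.1, "jaw": 0.7},
    {"x": 0, "y": -0.002, "z": 0, "roll": -0.25, "jaw": 0.7},
    {"x": 0, "y": -0.003, "z": 0, "roll": -0.4, "jaw": 0.7},
  ],
)

```text
time: 14.2
tcp_pos: [0.469, -0.0183, 0.1766]
tcp_rot: [[-0.937, -0.35, 0.001], [-0.35, 0.937, 0.001], [-0.001, 0.001, -1.0]]
ft_force: [1.8, 6.9, -1.6]
grip_width: 0.0258
grip_force: 2.8
```

Request:
play_rows(
  motion=[
    {"x": 0, "y": -0.0005, "z": 0, "roll": 0, "jaw": 0.7},
    {"x": 0, "y": -0.0005, "z": 0, "roll": 0, "jaw": 0.7},
    {"x": 0, "y": -0.0005, "z": 0, "roll": 0, "jaw": 0.7},
  ],
)

```text
time: 14.45
tcp_pos: [0.469, -0.0185, 0.1766]
tcp_rot: [[-0.937, -0.349, 0.0], [-0.349, 0.937, 0.002], [-0.001, 0.001, -1.0]]
ft_force: [-0.0, 5.2, -2.8]
grip_width: 0.0253
grip_force: 2.6
```

```bash
python3 arc.py 202
```

```text
t 14.45 [ 0.469  -0.0185  0.1766] theta 201.0 r 0.106 yang 110.4 ftan -4.86 frad -1.83
202.0 x -0.0010 y -0.0019 roll(5deg) -0.31
```

Request:
play_rows(
  motion=[
    {"x": 0, "y": -0.0004, "z": 0, "roll": 0, "jaw": 0.7},
    {"x": 0, "y": -0.0008, "z": 0, "roll": 0, "jaw": 0.7},
    {"x": 0, "y": -0.0008, "z": 0, "roll": 0, "jaw": 0.7},
  ],
)

```text
time: 14.7
tcp_pos: [0.4691, -0.0188, 0.1766]
tcp_rot: [[-0.937, -0.349, -0.0], [-0.349, 0.937, 0.003], [-0.001, 0.003, -1.0]]
ft_force: [0.0, 8.5, -2.2]
grip_width: 0.0259
grip_force: 3.3
```

```bash
python3 arc.py 202
```

```text
t 14.7 [ 0.4691 -0.0188  0.1766] theta 201.2 r 0.106 yang 110.4 ftan -7.91 frad -3.09
202.0 x -0.0011 y -0.0015 roll(5deg) -0.31
```

Request:
play_rows(
  motion=[
    {"x": 0, "y": -0.0001, "z": 0, "roll": 0, "jaw": 0.7},
    {"x": 0, "y": -0.0002, "z": 0, "roll": 0, "jaw": 0.7},
    {"x": 0, "y": -0.0002, "z": 0, "roll": 0, "jaw": 0.7},
    {"x": 0, "y": -0.0002, "z": 0, "roll": 0, "jaw": 0.7},
  ],
)

```text
time: 15.03
tcp_pos: [0.4691, -0.0188, 0.1766]
tcp_rot: [[-0.937, -0.349, -0.0], [-0.349, 0.937, 0.003], [-0.001, 0.003, -1.0]]
ft_force: [0.8, 7.8, -0.8]
grip_width: 0.0256
grip_force: 3.6
```

```bash
python3 arc.py 202
```

```text
t 15.0333 [ 0.4691 -0.0188  0.1766] theta 201.2 r 0.106 yang 110.4 ftan -6.99 frad -3.54
202.0 x -0.0011 y -0.0015 roll(5deg) -0.31
```

Request:
play_rows(
  motion=[
    {"x": 0, "y": -0.0003, "z": 0, "roll": 0, "jaw": 0.7},
    {"x": 0, "y": -0.0003, "z": 0, "roll": 0, "jaw": 0.7},
    {"x": 0, "y": -0.0003, "z": 0, "roll": 0, "jaw": 0.7},
  ],
)

```text
time: 15.28
tcp_pos: [0.4692, -0.019, 0.1766]
tcp_rot: [[-0.937, -0.349, -0.001], [-0.349, 0.937, 0.003], [-0.001, 0.003, -1.0]]
ft_force: [-0.3, 7.7, -1.1]
grip_width: 0.0256
grip_force: 3.8
```

```bash
python3 arc.py 202
```

```text
t 15.2833 [ 0.4692 -0.019   0.1766] theta 201.3 r 0.1061 yang 110.4 ftan -7.28 frad -2.5
202.0 x -0.0011 y -0.0013 roll(5deg) -0.31
```

Request:
play_rows(
  motion=[
    {"x": 0, "y": -0.0004, "z": 0, "roll": 0, "jaw": 0.7},
    {"x": 0, "y": -0.0004, "z": 0, "roll": 0, "jaw": 0.7},
    {"x": 0, "y": -0.0004, "z": 0, "roll": 0, "jaw": 0.7},
  ],
)

```text
time: 15.53
tcp_pos: [0.4692, -0.0191, 0.1765]
tcp_rot: [[-0.937, -0.349, -0.001], [-0.349, 0.937, 0.004], [-0.0, 0.004, -1.0]]
ft_force: [-0.4, 8.4, -1.0]
grip_width: 0.0255
grip_force: 4.1
```

```bash
python3 arc.py 202
```

```text
t 15.5333 [ 0.4692 -0.0191  0.1765] theta 201.4 r 0.1061 yang 110.4 ftan -7.97 frad -2.64
202.0 x -0.0011 y -0.0012 roll(5deg) -0.31
```

Request:
play_rows(
  motion=[
    {"x": 0, "y": 0.002, "z": 0, "roll": 0, "jaw": 0.7},
    {"x": 0, "y": 0.005, "z": 0, "roll": 0, "jaw": 0.65},
    {"x": 0, "y": 0.006, "z": 0, "roll": 0, "jaw": 0.65},
    {"x": 0, "y": 0.006, "z": 0, "roll": 0, "jaw": 0.65},
  ],
)

```text
time: 15.87
tcp_pos: [0.4678, -0.0155, 0.1772]
tcp_rot: [[-0.937, -0.35, 0.001], [-0.35, 0.937, -0.002], [-0.0, -0.002, -1.0]]
ft_force: [-0.5, 0.4, 0.6]
grip_width: 0.0302
grip_force: 0.0
```

```bash
python3 arc.py 201
```

```text
t 15.8667 [ 0.4678 -0.0155  0.1772] theta 199.3 r 0.1062 yang 110.5 ftan -0.5 frad 0.33
201.0 x -0.0011 y -0.0032 roll(5deg) -0.11
```

Free of the grip on both sides. Rising straight up and then back.

Request:
play_rows(
  motion=[
    {"x": 0, "y": 0, "z": -0.02, "roll": 0, "jaw": 0.65},
    {"x": 0, "y": 0, "z": -0.05, "roll": 0, "jaw": 0.65},
    {"x": 0, "y": 0, "z": -0.08, "roll": 0, "jaw": 0.65},
    {"x": 0, "y": 0, "z": -0.11, "roll": 0, "jaw": 0.65},
    {"x": 0, "y": 0, "z": -0.13, "roll": 0, "jaw": 0.65},
    {"x": 0, "y": 0, "z": -0.13, "roll": 0, "jaw": 0.65},
  ],
)

```text
time: 16.37
tcp_pos: [0.4699, -0.0161, 0.3131]
tcp_rot: [[-0.937, -0.349, 0.011], [-0.349, 0.937, -0.004], [-0.009, -0.007, -1.0]]
ft_force: [0.8, 0.3, 0.8]
grip_width: 0.0305
grip_force: 0.0
```

```bash
python3 - <<'E'
from h import *
to();cap('side','pics/s5.png')
b=cv2.imread('pics/s5.png')[150:270,220:380]
cv2.imwrite('pics/c7.png',cv2.convertScaleAbs(cv2.resize(b,None,fx=5,fy=5,interpolation=cv2.INTER_CUBIC),alpha=1.6))
E
```

```text
t 16.3667 tcp [ 0.4699 -0.0161  0.3131] f [0.83 0.32 0.79] w 0.0305
```

View pics/c7.png

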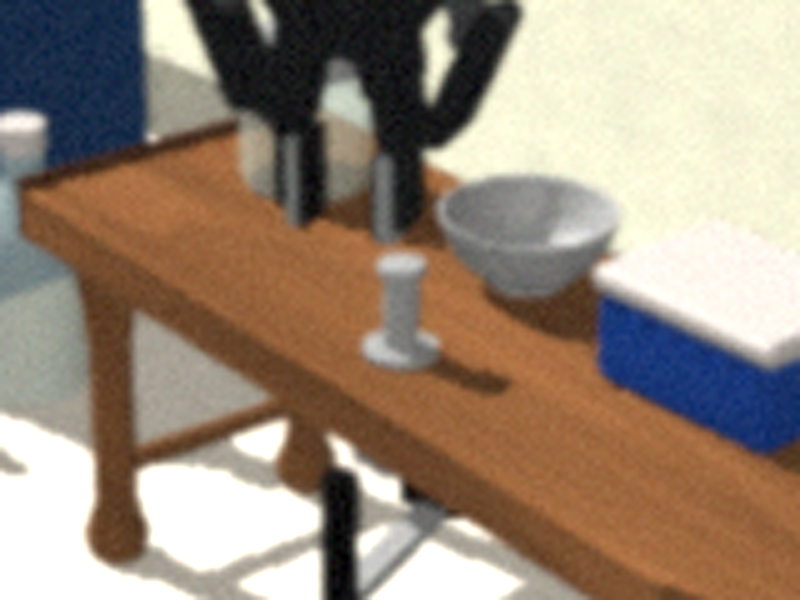

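The peg stands upright with its collar flat at (401,350), dragged about 4 mm to the front. The crank holds and the gripper is clear, so I'm handing in.

```bash
python3 -c "
from workcell import robot
print(robot.close_job())"
```

```text
the job is handed in; nothing more can be done
None
```

I stood the peg in the shelf socket with its collar down, clamped it with about 8 N at the crank grip, and handed in the job at about 16 s; no verdict came back, and the clamp force on the stem was judged by feel, not measured.

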